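# Show where the lamp's switch goes and what to fit it with

## Task

Show the electrician where the lamp's switch goes and what to fit it with, by pointing with the fingertips from about three centimetres straight above: first at the end opening of the four-opening wall plate that has the light bulb lying just beyond it (on the far side from the robot), then at the pivot of the pliers, then at the middle of the screwdriver's handle. Hold each for two seconds, and finish still pointing at the screwdriver. Touch and move nothing, rise well clear (some 12 cm above the worktop) between the three, and do not point down at anything else.

Things in the scene. Friction and masses are not known exactly. Their poses are not given: they have to be found in the camera images.
- wall_plate: loose flat white wall plate with four openings in a row, 114 x 208 x 6 mm, lying on the worktop (z = 0). Origin: centre of its underside. Its y axis runs along the row of openings, x across it, z up; its -x edge faces the robot. The openings, each 68 mm (x) by 34 mm (y), are centred at y = -69, -23, 23 and 69 mm
- opening_a (a point): centre of the plate's end opening at its y = -69 mm (the right-hand end seen from the robot), level with the plate's top, 6 mm up
- opening_b (a point): centre of the plate's opening at y = -23 mm, level with its top
- opening_c (a point): centre of the plate's opening at y = 23 mm, level with its top
- opening_d (a point): centre of the plate's end opening at its y = 69 mm (the left-hand end seen from the robot), level with the plate's top
- bulb: white LED light bulb lying on its side, 60 x 98 x 62 mm (y along its length), origin below its middle on the worktop. It lies just behind the plate (on the side away from the robot), its origin about 108 mm from the plate's middle line, across from one of the two END openings: the one it marks (opening_d if the bulb's y in the plate's frame is positive, else opening_a)
- tape_measure: tape measure standing behind the other end of the plate, 43 x 80 x 60 mm, origin at the centre of its underside; marks nothing, leave alone. Just behind it wall cabinets overhang the worktop from x = 0.56 m on, 0.46 m above it: keep the wrist in front of them, also on the way from one side to the other
- sanding_bar: flat dark sanding bar with a small paper tag, lying on the worktop, 240 (x) x 34 x 9 mm, origin at the centre of its underside, so below its middle; leave alone; at one of four places left and right of the plate, roughly crosswise to the robot, as are the screwdriver, the pliers and the trim strip
- screwdriver: cross-point screwdriver lying on the worktop, 191 mm long along its x axis, 26 mm high; thick handle (92 mm long, 27 mm across) on the -x side, thin shaft towards +x; origin under the middle of its length
- screwdriver_handle (a point): top of the screwdriver's handle at the middle of the handle, 50 mm towards -x from the screwdriver's origin, 26 mm above the worktop
- pliers: combination pliers lying flat, 186 (x) x 48 x 12 mm, origin below the middle; the jaws towards +x, the two grips towards -x
- pliers_pivot (a point): pivot of the pliers, where the two halves cross, 33 mm towards +x from the pliers' origin, at the top, 12 mm above the worktop
- trim_strip: plain white trim strip, 145 (x) x 24 x 12 mm, origin below the middle; leave alone

How it is judged:
On the way, in this order (a step that is already met when the one before it is completed fails the run):
1. the tool point stays 1.5 s close above the plate's end opening that has the bulb just beyond it (within 18 mm of its centre seen from above, TCP under 85 mm) (((y of bulb in the frame of wall_plate above 0 m and (horizontal distance between the grasp point and opening_d below 0.018 m and height (world z) of the grasp point below 0.085 m)) or (y of bulb in the frame of wall_plate below 0 m and (horizontal distance between the grasp point and opening_a below 0.018 m and height (world z) of the grasp point below 0.085 m)))), for 1.5 s.
2. then the tool point rises clear (TCP over 115 mm above the worktop) (height (world z) of the grasp point above 0.115 m), for 0.05 s.
3. then 1.5 s close above the pivot of the pliers (within 30 mm, TCP under 90 mm) (horizontal distance between the grasp point and pliers_pivot below 0.03 m and height (world z) of the grasp point below 0.09 m), for 1.5 s.
4. then the tool point rises clear (TCP over 115 mm above the worktop) (height (world z) of the grasp point above 0.115 m), for 0.05 s.
5. then 1.5 s close above the middle of the screwdriver's handle (within 30 mm, TCP under 105 mm) (horizontal distance between the grasp point and screwdriver_handle below 0.03 m and height (world z) of the grasp point below 0.105 m), for 1.5 s.
At the end, for the whole second after the job is handed in: The tool point is still close above the middle of the screwdriver's handle (within 30 mm seen from above, TCP under 105 mm above the worktop), and all loose things lie within 8 mm of where they were (all of step 5 and distance of each of wall_plate, bulb, tape_measure, screwdriver, sanding_bar, pliers, trim_strip from where it was at the start of the episode below 0.008 m); the robot touches nothing.
It fails at once if the robot touches something (contact force between any of the fingers, the arm and anything else above 0.5 N).
It fails at once if a thing is pushed, lifted or carried (more than 8 mm) (distance of any of wall_plate, bulb, tape_measure, screwdriver, sanding_bar, pliers, trim_strip from where it was at the start of the episode above 0.008 m).
It fails at once if the tool point comes down over a wrong opening of the plate (within 18 mm, TCP under 85 mm) ((horizontal distance between the grasp point and opening_b below 0.018 m and height (world z) of the grasp point below 0.085 m) or (horizontal distance between the grasp point and opening_c below 0.018 m and height (world z) of the grasp point below 0.085 m) or (y of bulb in the frame of wall_plate above 0 m and (horizontal distance between the grasp point and opening_a below 0.018 m and height (world z) of the grasp point below 0.085 m)) or (y of bulb in the frame of wall_plate below 0 m and (horizontal distance between the grasp point and opening_d below 0.018 m and height (world z) of the grasp point below 0.085 m))).
It fails at once if the tool point comes down over the bulb, tape measure, sanding bar or trim strip (within 30 mm of its middle; TCP under 110 mm for the bulb and tape measure, under 90 mm for the others) ((horizontal distance between the grasp point and bulb below 0.03 m and height (world z) of the grasp point below 0.11 m) or (horizontal distance between the grasp point and tape_measure below 0.03 m and height (world z) of the grasp point below 0.11 m) or (horizontal distance between the grasp point and sanding_bar below 0.03 m and height (world z) of the grasp point below 0.09 m) or (horizontal distance between the grasp point and trim_strip below 0.03 m and height (world z) of the grasp point below 0.09 m)).
It also fails if it takes over 58 s, if anything falls off the work surface, if the arm or the gripper's body presses on something with over 40 N, if the wrist force passes 120 N, or if a joint passes its speed limit or range.

## Robot

A 6-joint arm with a two-finger parallel gripper is mounted at the origin on a cart in front of the work surface, level with it; the furniture and walls round the work are solid. World frame = base frame: x ahead of the robot, y to its left, z up, the work surface at z = 0. Lengths are in m, angles in rad, forces in N, time in s.
With the tool pointing down it reaches from about 0.375 to 0.9 m from the base axis. Payload 3.1 kg.
Tool frame: the origin (TCP) lies between the finger pads, 19 mm behind the fingertips; this is the grasp point; z points along the fingers, y is the line along which they close (so a half turn about z gives the same grasp; the last joint's range is limited). The gripper opens to 85 mm and grips with 20 to 120 N. Pads are 22 mm wide; open, the fingers measure 114 mm over their backs; the gripper's body (76 mm by 85 mm) begins 54 mm behind the grasp point. The pads swing forward as they close: fully open they stand 13 mm farther back than shut.
Start: joints at [-1.355, 0.527, 1.433, -0, 1.181, -0.178], TCP at [0.24, -0.577, 0.25] pointing down, gripper open.
Joint ranges: [-3.08, 3.08], [-0.75, 2.2], [0.22, 2.44], [-1.43, 4.57], [0, 2.65], [-2.85, 2.85]. Speed limits (rad/s): [2.79, 2.79, 3.14, 3.14, 3.14, 3.14].

## Interface

Orientations are given as a unit quaternion [x, y, z, w].
In Python, from station import manip gives the robot as it stands.
- The arm moves only by the shell command python3 -m crank 'ROWS' [FORCE]. ROWS is JSON, a list of rows, each an object with "dp": the shift along the tool's x, y, z normalised to -1 to 1, where 1 is 50 cm, a list of three; "delta_rot": the turn, a rotation vector about the tool's x, y, z normalised to -1 to 1, where 1 is 2 pi rad, a list of three; "fingers": the opening, from -1 (shut) to 1 (fully open). A call has 1 to 12 rows; each row shifts and turns the commanded pose from where the row before left it, along the tool's axes as they then stand; what a row does not reach is not made up. A row lasts 1/12 s, in which the tool goes at most 41.7 mm and 7.16 degrees, less where a joint would pass 70% of its speed; a pose out of reach is approached as far as the arm can. A call with a number of a shift or a turn outside -1 to 1 is refused whole. A call with a gripper value outside its range is refused whole. The fingers move at their own pace and stop on an object; FORCE is the grip in N (left out, the last holds). Time passes only in rows, so rows that do not move let the fingers close. It gives the time, the measured TCP pose, the force, the opening and the grip force at its end, in the units of the state.
- manip.sense(): the state, without advancing time (a new reading comes with each control period).
- manip.snapshot(name): name is "scene" or "top"; returns (picture, depth): 420x560x3 uint8, red, green, blue; 420x560 float32, m along the optical axis (not along the pixel's ray), 0 where there is no reading.
- manip.camera_model(name): a dict with "fx", "fy", "cx", "cy" (pixels), "k1" (the pictures are not rectified: a ray, as slopes to the right and down, at radius r is drawn at 1 + k1 r^2 times it, then the intrinsics apply), "origin" and "attitude" of the camera in the world. Camera axes: x right, y up, looking along -z (the intrinsics and any distortion apply to the point x, -y, -z); pixel columns grow to the right and rows downward; lengths in m; the calibration is good to about 2 mm. A picture is of the moment at which its call begins. camera_model takes no time and is no camera call.
- manip.sign_off(): hands the job in; it is judged then, once.
The state is a dict: "t": time; "q": joint angles; "qd": joint speeds; "tau": joint torques, N m; "tcp_pos": TCP position; "tool_rot": TCP orientation; "force": force on the tool from outside, world axes, zero at the start; "ft_torque": the same for the moment, N m; "finger_gap": opening from 0.0 (shut) to 1.0 (fully open); "gripper_force": force on a finger pad.
Only numpy, scipy, OpenCV 4.12 (cv2) and the standard library are available. Lean on these libraries where they do the work, as an engineer would, in place of code of your own. Each camera call takes 0.05 s, during which the arm holds its last target. There are 200 camera calls.

## Working session

There is one attempt and no reset: what is moved stays moved. The work goes in short steps, Python scripts to look and compute and a shell command to move; the robot and the scene stay as the last step left them, time stands still between calls to the robot, and variables do not carry over. Pictures are saved under pics/ and viewed, at most 10 in all, crops included, and the job is handed in when it is done.

```bash
mkdir -p pics; cat > h.py <<'E'
import numpy as np, cv2
from station import manip
from scipy.spatial.transform import Rotation as R
def rot(m):
    a=np.array(m['attitude']); return a if a.shape==(3,3) else R.from_quat(a).as_matrix()
def ray(m,u,v):
    K=np.array([[m['fx'],0,m['cx']],[0,m['fy'],m['cy']],[0,0,1.]])
    x,y=(u-m['cx'])/m['fx'],(v-m['cy'])/m['fy']
    a,b=x,y
    for _ in range(20):
        s=1+m['k1']*(a*a+b*b); a,b=x/s,y/s
    return rot(m)@np.array([a,-b,-1.])
def onplane(m,u,v,z):
    d=ray(m,u,v); o=np.array(m['origin']); return o+d*(z-o[2])/d[2]
E
python3 - <<'E'
from h import *
for n in ('top','scene'):
    p,d=manip.snapshot(n); cv2.imwrite(f'pics/{n}.png',p[:,:,::-1]); np.savez(f'{n}.npz',p=p,d=d); print(n,manip.camera_model(n))
print(manip.sense())
E
```

```text
top {'fx': 491.1954241388993, 'fy': 491.1954241388993, 'cx': 284.4187353346155, 'cy': 211.93619083986223, 'k1': -0.04870138291601242, 'origin': array([0.2677486 , 0.00162559, 1.58182479]), 'attitude': array([-0.0445479 ,  0.04720016,  0.70951837, -0.70169175])}
scene {'fx': 534.3770876461467, 'fy': 534.3770876461467, 'cx': 283.79067781911607, 'cy': 199.53021598506996, 'k1': 0.0006240967954210811, 'origin': array([-0.59450995, -0.528252  ,  1.16081033]), 'attitude': array([ 0.33530576, -0.20787763, -0.48996057,  0.77736451])}
{'t': 0.1, 'q': array([-1.35550369e+00,  5.28344251e-01,  1.43377042e+00, -1.13660792e-05,
        1.18140040e+00, -1.78546956e-01]), 'qd': array([-0.00037751, -0.00328626, -0.00367616,  0.00151923,  0.00049185,
       -0.00140406]), 'tau': array([-5.52498847e-06, -4.43303204e+01, -1.78586322e+01, -2.53939797e-04,
        3.91265057e-03, -5.41597231e-06]), 'tcp_pos': array([ 0.23970167, -0.57655248,  0.24915042]), 'tool_rot': array([ 9.80672994e-01,  1.95651619e-01, -2.29137861e-05, -9.60950472e-04]), 'force': array([-0.41896147,  0.02671125, -0.0134066 ]), 'ft_torque': array([-0.00736472,  0.01043445, -0.08095665]), 'gripper_force': 0.0, 'finger_gap': 1.0002539992244137}
```

View pics/top.png

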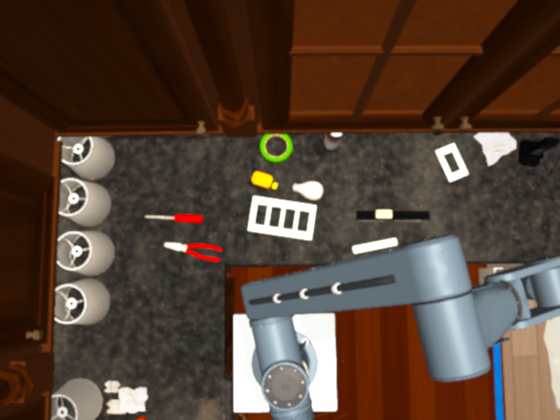

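View pics/scene.png

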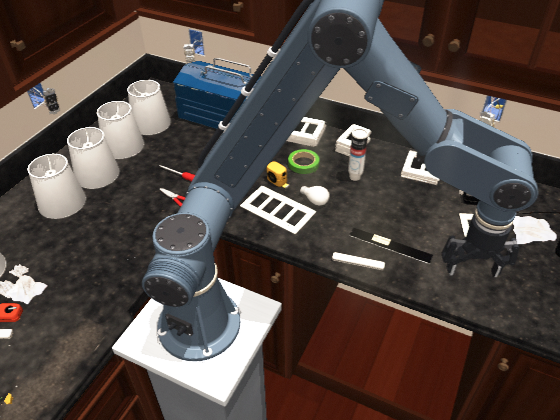

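The top view shows the plate at about (282,218). The bulb, at (309,189), is beyond its right-hand end, so opening_a at about (301,220) is the target. The pliers are at (193,250) with their jaws to the left, and the red screwdriver handle is at (189,218). The sanding bar (393,214) and trim strip (375,245) are on the right. Next I'll measure these with masks.

```bash
python3 - <<'E'
from h import *
p=np.load('top.npz')['p']; m=manip.camera_model('top')
hsv=cv2.cvtColor(p,cv2.COLOR_RGB2HSV)
red=cv2.inRange(hsv,(0,150,120),(8,255,255))|cv2.inRange(hsv,(172,150,120),(180,255,255))
white=cv2.inRange(hsv,(0,0,170),(180,60,255))
def blobs(mask,roi,mn,z):
    x0,y0,x1,y1=roi; mm=np.zeros_like(mask); mm[y0:y1,x0:x1]=mask[y0:y1,x0:x1]
    n,l,s,c=cv2.connectedComponentsWithStats(mm)
    for i in range(1,n):
        if s[i,4]>=mn: print(s[i],c[i].round(1),onplane(m,*c[i],z).round(4))
print('red');blobs(red,(130,200,235,270),8,.02)
print('jaws');blobs(white,(155,235,200,262),5,.012)
print('white');blobs(white,(240,170,420,260),30,.006)
# openings: dark holes in plate
mm=np.zeros_like(white); mm[190:245,243:320]=white[190:245,243:320]
cs,h=cv2.findContours(mm,cv2.RETR_CCOMP,cv2.CHAIN_APPROX_NONE)
for c,hh in zip(cs,h[0]):
    if hh[3]>=0 and cv2.contourArea(c)>30:
        (u,v),sz,a=cv2.minAreaRect(c); print('hole',round(u,1),round(v,1),sz,onplane(m,u,v,.006).round(4))
    elif cv2.contourArea(c)>1000:
        r=cv2.minAreaRect(c); print('plate',onplane(m,*r[0],.006).round(4),r[1:])
crop=cv2.resize(p[195:270,135:330],None,fx=4,fy=4,interpolation=cv2.INTER_CUBIC)
cv2.imwrite('pics/crop1.png',crop[:,:,::-1])
E
```

```text
red
[174 214  29  10 257] [188.4 218.1] [0.4551 0.3027 0.02  ]
[186 243  37  19 387] [203.4 251.2] [0.3488 0.2535 0.02  ]
jaws
[164 242  22  10 150] [175.2 245.9] [0.367  0.3452 0.012 ]
white
[293 181  30  19 407] [309.4 189.4] [ 0.5465 -0.0878  0.006 ]
[ 247  195   70   46 1782] [281.8 217.6] [0.4552 0.0031 0.006 ]
[377 210  15   8 115] [383.7 213.5] [ 0.4647 -0.3273  0.006 ]
[352 237  46  17 411] [374.5 245.2] [ 0.3625 -0.2938  0.006 ]
plate [0.4555 0.0032 0.006 ] ((66.06884765625, 36.873870849609375), 8.746161460876465)
hole 302.8 220.5 (10.60660171508789, 20.647518157958984) [ 0.4448 -0.0647  0.006 ]
hole 288.9 218.5 (10.52153491973877, 20.385475158691406) [ 0.452  -0.0198  0.006 ]
hole 274.8 216.4 (10.52153491973877, 20.54987335205078) [0.4593 0.0259 0.006 ]
hole 260.6 214.2 (10.52153491973877, 20.54987335205078) [0.467  0.0715 0.006 ]
```

View pics/crop1.png

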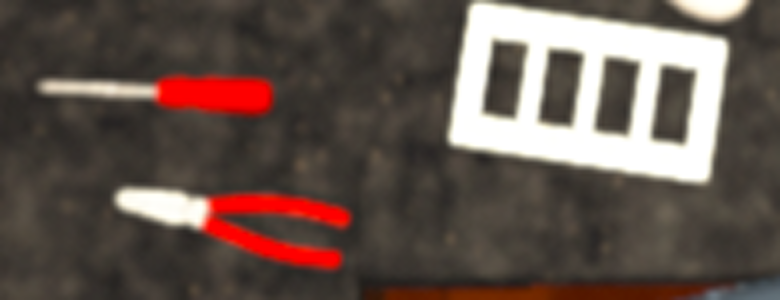

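```bash
python3 -m crank '[{"dp":[0.043,-0.044,0],"delta_rot":[0,0,0],"fingers":-1},{"dp":[0.043,-0.044,0],"delta_rot":[0,0,0],"fingers":-1},{"dp":[0.043,-0.044,0],"delta_rot":[0,0,0],"fingers":-1},{"dp":[0.043,-0.044,0],"delta_rot":[0,0,0],"fingers":-1},{"dp":[0.043,-0.044,0],"delta_rot":[0,0,0],"fingers":-1},{"dp":[0.043,-0.044,0],"delta_rot":[0,0,0],"fingers":-1},{"dp":[0.043,-0.044,0],"delta_rot":[0,0,0],"fingers":-1},{"dp":[0.043,-0.044,0],"delta_rot":[0,0,0],"fingers":-1},{"dp":[0.043,-0.044,0],"delta_rot":[0,0,0],"fingers":-1},{"dp":[0.043,-0.044,0],"delta_rot":[0,0,0],"fingers":-1},{"dp":[0.043,-0.044,0],"delta_rot":[0,0,0],"fingers":-1},{"dp":[0,0,0],"delta_rot":[0,0,0],"fingers":-1}]'
cat > go.py <<'E'
# remaining shift to a world target, in tool axes and units of dp
import sys; from h import *
s=manip.sense(); r=R.from_quat(s['tool_rot'])
d=np.array([float(a) for a in sys.argv[1:4]])-s['tcp_pos']
print('t',s['t'],'tcp',s['tcp_pos'].round(4),'q',s['q'].round(2),'gap',round(s['finger_gap'],2),'rel dp',(r.inv().apply(d)/.5).round(4),'tilt',(r.as_matrix()[:,2]).round(4))
E
python3 go.py .445 -.065 .15
```

```text
t: 1.1
tcp_pos: [0.3653, -0.2573, 0.2495]
tool_rot: [0.98, 0.198, -0.0, -0.003]
force: [-1.2, 0.9, 0.6]
finger_gap: -0.001
gripper_force: 0.0
t 1.1 tcp [ 0.3653 -0.2573  0.2495] q [-0.87  0.29  1.86  0.    1.    0.31] gap -0.0 rel dp [ 0.296  -0.2916  0.2006] tilt [-0.0019  0.005  -1.    ]
```

```bash
python3 -m crank '[{"dp":[0.042,-0.042,0],"delta_rot":[0,0,0],"fingers":-1},{"dp":[0.042,-0.042,0],"delta_rot":[0,0,0],"fingers":-1},{"dp":[0.042,-0.042,0],"delta_rot":[0,0,0],"fingers":-1},{"dp":[0.042,-0.042,0],"delta_rot":[0,0,0],"fingers":-1},{"dp":[0.042,-0.042,0],"delta_rot":[0,0,0],"fingers":-1},{"dp":[0.042,-0.042,0.04],"delta_rot":[0,0,0],"fingers":-1},{"dp":[0.042,-0.042,0.04],"delta_rot":[0,0,0],"fingers":-1},{"dp":[0,0,0.04],"delta_rot":[0,0,0],"fingers":-1},{"dp":[0,0,0.04],"delta_rot":[0,0,0],"fingers":-1},{"dp":[0,0,0.04],"delta_rot":[0,0,0],"fingers":-1},{"dp":[0,0,0],"delta_rot":[0,0,0],"fingers":-1},{"dp":[0,0,0],"delta_rot":[0,0,0],"fingers":-1}]'
python3 go.py .445 -.065 .056
python3 - <<'E'
from h import *
p,d=manip.snapshot('scene'); cv2.imwrite('pics/s2.png',p[:,:,::-1])
E
```

```text
t: 2.1
tcp_pos: [0.4442, -0.0708, 0.1493]
tool_rot: [0.981, 0.196, -0.001, -0.001]
force: [0.7, -0.6, -0.6]
finger_gap: -0.003
gripper_force: 0.0
t 2.1 tcp [ 0.4442 -0.0708  0.1493] q [-0.41  0.47  1.96 -0.    0.72  0.77] gap -0.0 rel dp [ 0.0064 -0.0097  0.1866] tilt [-0.0028  0.0011 -1.    ]
```

View pics/s2.png

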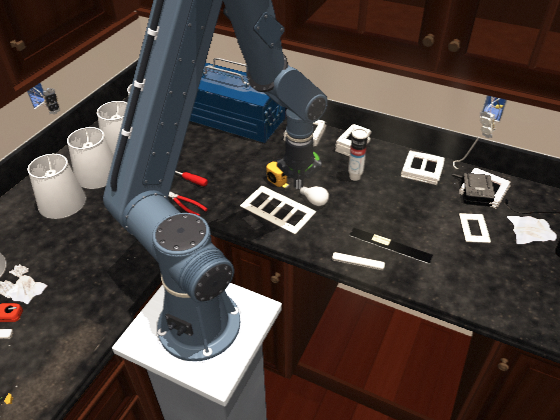

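The scene view shows the gripper at (298,165), clear above the plate's right end. The projection fits opening_a at about (300,213), so I'll descend and hold.

```bash
python3 -m crank '[{"dp":[0.003,-0.005,0.02],"delta_rot":[0,0,0],"fingers":-1},{"dp":[0.003,-0.005,0.03],"delta_rot":[0,0,0],"fingers":-1},{"dp":[0,0,0.03],"delta_rot":[0,0,0],"fingers":-1},{"dp":[0,0,0.03],"delta_rot":[0,0,0],"fingers":-1},{"dp":[0,0,0.03],"delta_rot":[0,0,0],"fingers":-1},{"dp":[0,0,0.03],"delta_rot":[0,0,0],"fingers":-1},{"dp":[0,0,0.016],"delta_rot":[0,0,0],"fingers":-1},{"dp":[0,0,0],"delta_rot":[0,0,0],"fingers":-1},{"dp":[0,0,0],"delta_rot":[0,0,0],"fingers":-1}]'
python3 go.py .445 -.065 .056
python3 - <<'E'
from h import *
p,d=manip.snapshot('scene'); cv2.imwrite('pics/s3.png',cv2.resize(p[130:250,200:360,::-1],None,fx=4,fy=4))
E
```

```text
t: 2.9
tcp_pos: [0.4461, -0.0654, 0.0576]
tool_rot: [0.981, 0.195, 0.0, 0.0]
force: [-0.5, 0.3, 0.0]
finger_gap: -0.002
gripper_force: 0.0
t 2.9 tcp [ 0.4461 -0.0654  0.0576] q [-0.39  0.67  2.01 -0.    0.46  0.78] gap -0.0 rel dp [-0.0017 -0.0016  0.0032] tilt [ 9.e-04 -4.e-04 -1.e+00]
```

View pics/s3.png

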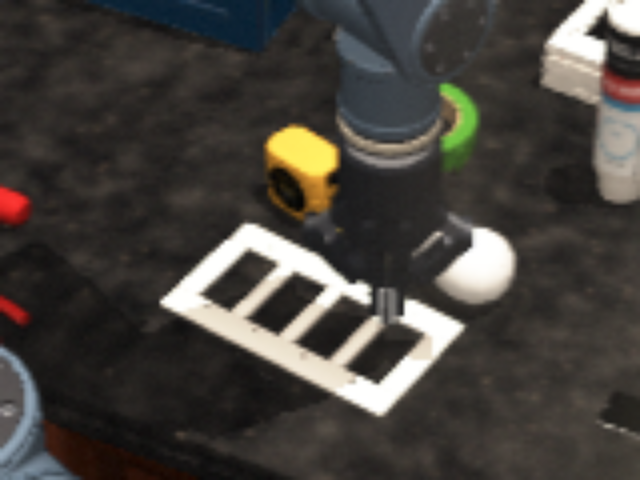

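The fingertips, at crop (388,315), are over the right-hand end opening and clear of the bulb. I'll hold here, then rise.

```bash
H='x'; python3 -m crank '[{"dp":[0,0,0],"delta_rot":[0,0,0],"fingers":-1},{"dp":[0,0,0],"delta_rot":[0,0,0],"fingers":-1},{"dp":[0,0,0],"delta_rot":[0,0,0],"fingers":-1},{"dp":[0,0,0],"delta_rot":[0,0,0],"fingers":-1},{"dp":[0,0,0],"delta_rot":[0,0,0],"fingers":-1},{"dp":[0,0,0],"delta_rot":[0,0,0],"fingers":-1},{"dp":[0,0,0],"delta_rot":[0,0,0],"fingers":-1},{"dp":[0,0,0],"delta_rot":[0,0,0],"fingers":-1},{"dp":[0,0,0],"delta_rot":[0,0,0],"fingers":-1},{"dp":[0,0,0],"delta_rot":[0,0,0],"fingers":-1},{"dp":[0,0,0],"delta_rot":[0,0,0],"fingers":-1},{"dp":[0,0,0],"delta_rot":[0,0,0],"fingers":-1}]' >/dev/null
python3 -m crank '[{"dp":[0,0,0],"delta_rot":[0,0,0],"fingers":-1},{"dp":[0,0,0],"delta_rot":[0,0,0],"fingers":-1},{"dp":[0,0,0],"delta_rot":[0,0,0],"fingers":-1},{"dp":[0,0,0],"delta_rot":[0,0,0],"fingers":-1},{"dp":[0,0,0],"delta_rot":[0,0,0],"fingers":-1},{"dp":[0,0,0],"delta_rot":[0,0,0],"fingers":-1},{"dp":[0,0,0],"delta_rot":[0,0,0],"fingers":-1},{"dp":[0,0,0],"delta_rot":[0,0,0],"fingers":-1},{"dp":[0,0,0],"delta_rot":[0,0,0],"fingers":-1},{"dp":[0,0,0],"delta_rot":[0,0,0],"fingers":-1},{"dp":[0,0,0],"delta_rot":[0,0,0],"fingers":-1},{"dp":[0,0,0],"delta_rot":[0,0,0],"fingers":-1}]'
python3 go.py .445 -.065 .056
python3 -m crank '[{"dp":[0,0,-0.025],"delta_rot":[0,0,0],"fingers":-1},{"dp":[0,0,-0.035],"delta_rot":[0,0,0],"fingers":-1},{"dp":[0,0,-0.035],"delta_rot":[0,0,0],"fingers":-1},{"dp":[0,0,-0.035],"delta_rot":[0,0,0],"fingers":-1},{"dp":[0,0,-0.035],"delta_rot":[0,0,0],"fingers":-1},{"dp":[0,0,-0.035],"delta_rot":[0,0,0],"fingers":-1},{"dp":[0,0,-0.035],"delta_rot":[0,0,0],"fingers":-1},{"dp":[0,0,0],"delta_rot":[0,0,0],"fingers":-1},{"dp":[0,0,0],"delta_rot":[0,0,0],"fingers":-1}]'
python3 go.py .3615 .323 .16
python3 - <<'E'
from h import *
m=manip.camera_model('top')
print(onplane(m,163.8,244.5,.008),onplane(m,222,255.5,.008),onplane(m,182.3,247.7,.012))
E
```

```text
t: 4.95
tcp_pos: [0.4456, -0.065, 0.057]
tool_rot: [0.981, 0.196, -0.0, -0.0]
force: [0.2, 0.6, -0.3]
finger_gap: -0.001
gripper_force: 0.0
t 4.95 tcp [ 0.4456 -0.065   0.057 ] q [-0.39  0.67  2.01  0.    0.46  0.78] gap -0.0 rel dp [-0.0011 -0.0004  0.002 ] tilt [-0.  0. -1.]
t: 5.7
tcp_pos: [0.446, -0.0651, 0.1752]
tool_rot: [0.981, 0.196, 0.001, 0.001]
force: [0.1, -0.2, 0.5]
finger_gap: -0.0
gripper_force: 0.0
t 5.7 tcp [ 0.446  -0.0651  0.1752] q [-0.39  0.42  1.94  0.    0.78  0.78] gap -0.0 rel dp [ 0.1419 -0.7817  0.0293] tilt [ 2.1e-03 -9.0e-04 -1.0e+00]
[0.37198628 0.38305345 0.008     ] [0.33495552 0.19565831 0.008     ] [0.36090975 0.32244718 0.012     ]
```

```bash
python3 -m crank '[{"dp":[0.005,-0.03,0],"delta_rot":[0,0,0],"fingers":-1},{"dp":[0.011,-0.06,0],"delta_rot":[0,0,0],"fingers":-1},{"dp":[0.011,-0.06,0],"delta_rot":[0,0,0],"fingers":-1},{"dp":[0.011,-0.06,0],"delta_rot":[0,0,0],"fingers":-1},{"dp":[0.011,-0.06,0],"delta_rot":[0,0,0],"fingers":-1},{"dp":[0.011,-0.06,0],"delta_rot":[0,0,0],"fingers":-1},{"dp":[0.011,-0.06,0],"delta_rot":[0,0,0],"fingers":-1},{"dp":[0.011,-0.06,0],"delta_rot":[0,0,0],"fingers":-1},{"dp":[0.011,-0.06,0],"delta_rot":[0,0,0],"fingers":-1},{"dp":[0.011,-0.06,0],"delta_rot":[0,0,0],"fingers":-1},{"dp":[0.011,-0.06,0],"delta_rot":[0,0,0],"fingers":-1},{"dp":[0,0,0],"delta_rot":[0,0,0],"fingers":-1}]'
python3 go.py .3605 .322 .062
```

```text
t: 6.7
tcp_pos: [0.3759, 0.2516, 0.1734]
tool_rot: [0.98, 0.198, -0.001, -0.001]
force: [0.1, 0.5, -0.2]
finger_gap: 0.0
gripper_force: 0.0
t 6.7 tcp [0.3759 0.2516 0.1734] q [0.34 0.43 1.93 0.   0.78 1.51] gap 0.0 rel dp [ 0.0266 -0.1415  0.2229] tilt [-1.9e-03  8.0e-04 -1.0e+00]
```

```bash
python3 -m crank '[{"dp":[0.009,-0.047,0],"delta_rot":[0,0,0],"fingers":-1},{"dp":[0.009,-0.047,0],"delta_rot":[0,0,0],"fingers":-1},{"dp":[0.008,-0.046,0],"delta_rot":[0,0,0],"fingers":-1},{"dp":[0,0,0.03],"delta_rot":[0,0,0],"fingers":-1},{"dp":[0,0,0.03],"delta_rot":[0,0,0],"fingers":-1},{"dp":[0,0,0.03],"delta_rot":[0,0,0],"fingers":-1},{"dp":[0,0,0],"delta_rot":[0,0,0],"fingers":-1},{"dp":[0,0,0],"delta_rot":[0,0,0],"fingers":-1},{"dp":[0,0,0],"delta_rot":[0,0,0],"fingers":-1}]'
python3 go.py .3605 .322 .062
```

```text
t: 7.45
tcp_pos: [0.3631, 0.3172, 0.1294]
tool_rot: [0.981, 0.195, -0.0, 0.0]
force: [0.8, 0.3, -0.8]
finger_gap: -0.0
gripper_force: 0.0
t 7.45 tcp [0.3631 0.3172 0.1294] q [ 0.49  0.54  1.9  -0.    0.71  1.66] gap -0.0 rel dp [-0.0009 -0.0109  0.1347] tilt [-7.e-04 -4.e-04 -1.e+00]
```

```bash
python3 -m crank '[{"dp":[0,-0.01,0.02],"delta_rot":[0,0,0],"fingers":-1},{"dp":[0,0,0.03],"delta_rot":[0,0,0],"fingers":-1},{"dp":[0,0,0.03],"delta_rot":[0,0,0],"fingers":-1},{"dp":[0,0,0.03],"delta_rot":[0,0,0],"fingers":-1},{"dp":[0,0,0.024],"delta_rot":[0,0,0],"fingers":-1},{"dp":[0,0,0],"delta_rot":[0,0,0],"fingers":-1},{"dp":[0,0,0],"delta_rot":[0,0,0],"fingers":-1},{"dp":[0,0,0],"delta_rot":[0,0,0],"fingers":-1}]'
python3 go.py .3605 .322 .062
python3 - <<'E'
from h import *
p,d=manip.snapshot('top'); cv2.imwrite('pics/t4.png',cv2.resize(p[170:290,120:280,::-1],None,fx=4,fy=4))
E
```

```text
t: 8.12
tcp_pos: [0.3614, 0.3225, 0.063]
tool_rot: [0.981, 0.196, 0.001, -0.0]
force: [-0.3, -0.6, 0.8]
finger_gap: 0.002
gripper_force: 0.0
t 8.1167 tcp [0.3614 0.3225 0.063 ] q [0.5  0.67 1.93 0.   0.54 1.67] gap 0.0 rel dp [-0.002   0.0003  0.002 ] tilt [ 1.e-03  5.e-04 -1.e+00]
```

View pics/t4.png

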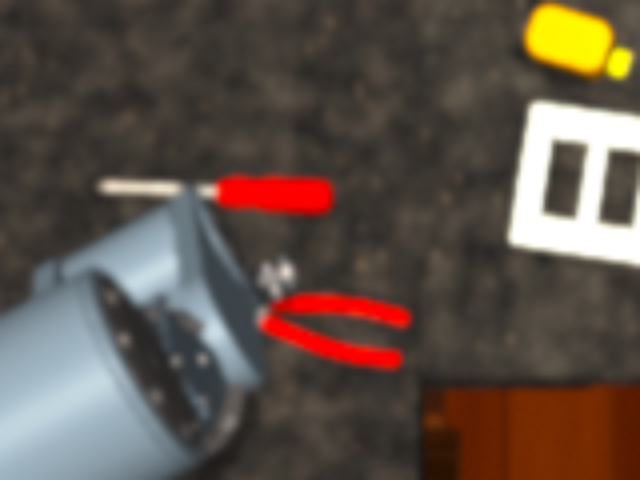

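The wrist hides the pliers' head from above, and the grips show unmoved at (330,330) in the crop. The tool is at the computed pivot, so I'll hold, rise and go to the handle.

```bash
python3 -m crank '[{"dp":[0,0,0],"delta_rot":[0,0,0],"fingers":-1},{"dp":[0,0,0],"delta_rot":[0,0,0],"fingers":-1},{"dp":[0,0,0],"delta_rot":[0,0,0],"fingers":-1},{"dp":[0,0,0],"delta_rot":[0,0,0],"fingers":-1},{"dp":[0,0,0],"delta_rot":[0,0,0],"fingers":-1},{"dp":[0,0,0],"delta_rot":[0,0,0],"fingers":-1},{"dp":[0,0,0],"delta_rot":[0,0,0],"fingers":-1},{"dp":[0,0,0],"delta_rot":[0,0,0],"fingers":-1},{"dp":[0,0,0],"delta_rot":[0,0,0],"fingers":-1},{"dp":[0,0,0],"delta_rot":[0,0,0],"fingers":-1},{"dp":[0,0,0],"delta_rot":[0,0,0],"fingers":-1},{"dp":[0,0,0],"delta_rot":[0,0,0],"fingers":-1}]' >/dev/null
python3 -m crank '[{"dp":[0,0,0],"delta_rot":[0,0,0],"fingers":-1},{"dp":[0,0,0],"delta_rot":[0,0,0],"fingers":-1},{"dp":[0,0,0],"delta_rot":[0,0,0],"fingers":-1},{"dp":[0,0,0],"delta_rot":[0,0,0],"fingers":-1},{"dp":[0,0,0],"delta_rot":[0,0,0],"fingers":-1},{"dp":[0,0,0],"delta_rot":[0,0,0],"fingers":-1},{"dp":[0,0,0],"delta_rot":[0,0,0],"fingers":-1},{"dp":[0,0,0],"delta_rot":[0,0,0],"fingers":-1},{"dp":[0,0,0],"delta_rot":[0,0,0],"fingers":-1},{"dp":[0,0,0],"delta_rot":[0,0,0],"fingers":-1},{"dp":[0,0,0],"delta_rot":[0,0,0],"fingers":-1},{"dp":[0,0,0],"delta_rot":[0,0,0],"fingers":-1}]'
python3 -m crank '[{"dp":[0,0,-0.025],"delta_rot":[0,0,0],"fingers":-1},{"dp":[0,0,-0.035],"delta_rot":[0,0,0],"fingers":-1},{"dp":[0,0,-0.035],"delta_rot":[0,0,0],"fingers":-1},{"dp":[0,0,-0.035],"delta_rot":[0,0,0],"fingers":-1},{"dp":[0,0,-0.035],"delta_rot":[0,0,0],"fingers":-1},{"dp":[0,0,-0.035],"delta_rot":[0,0,0],"fingers":-1},{"dp":[0,0,0],"delta_rot":[0,0,0],"fingers":-1},{"dp":[0,0,0],"delta_rot":[0,0,0],"fingers":-1},{"dp":[0,0,0],"delta_rot":[0,0,0],"fingers":-1}]'
python3 go.py .455 .303 .075
```

```text
t: 10.17
tcp_pos: [0.361, 0.3222, 0.0625]
tool_rot: [0.981, 0.196, 0.0, -0.0]
force: [1.0, 0.0, -0.6]
finger_gap: 0.004
gripper_force: 0.0
t: 10.92
tcp_pos: [0.3606, 0.3219, 0.162]
tool_rot: [0.981, 0.196, -0.0, 0.0]
force: [-1.0, -0.1, -0.5]
finger_gap: -0.001
gripper_force: 0.0
t 10.9167 tcp [0.3606 0.3219 0.162 ] q [ 0.5   0.48  1.87 -0.    0.8   1.67] gap -0.0 rel dp [0.16   0.1074 0.1739] tilt [-9.e-04 -5.e-04 -1.e+00]
```

```bash
python3 -m crank '[{"dp":[0.04,0.027,0],"delta_rot":[0,0,0],"fingers":-1},{"dp":[0.04,0.027,0],"delta_rot":[0,0,0],"fingers":-1},{"dp":[0.04,0.027,0],"delta_rot":[0,0,0],"fingers":-1},{"dp":[0.04,0.027,0],"delta_rot":[0,0,0],"fingers":-1},{"dp":[0,0,0],"delta_rot":[0,0,0],"fingers":-1},{"dp":[0,0,0.03],"delta_rot":[0,0,0],"fingers":-1},{"dp":[0,0,0.03],"delta_rot":[0,0,0],"fingers":-1},{"dp":[0,0,0.03],"delta_rot":[0,0,0],"fingers":-1},{"dp":[0,0,0.03],"delta_rot":[0,0,0],"fingers":-1},{"dp":[0,0,0],"delta_rot":[0,0,0],"fingers":-1},{"dp":[0,0,0],"delta_rot":[0,0,0],"fingers":-1}]'
python3 go.py .455 .303 .075
```

```text
t: 11.83
tcp_pos: [0.454, 0.3025, 0.1009]
tool_rot: [0.981, 0.196, -0.002, 0.0]
force: [-0.1, 0.3, 1.0]
finger_gap: -0.004
gripper_force: 0.0
t 11.8333 tcp [0.454  0.3025 0.1009] q [0.38 0.65 1.75 0.   0.75 1.56] gap -0.0 rel dp [ 0.0024 -0.0001  0.0517] tilt [-0.0043 -0.0017 -1.    ]
```

```bash
python3 -m crank '[{"dp":[0,0,0.026],"delta_rot":[0,0,0],"fingers":-1},{"dp":[0,0,0.024],"delta_rot":[0,0,0],"fingers":-1},{"dp":[0,0,0],"delta_rot":[0,0,0],"fingers":-1},{"dp":[0,0,0],"delta_rot":[0,0,0],"fingers":-1},{"dp":[0,0,0],"delta_rot":[0,0,0],"fingers":-1},{"dp":[0,0,0],"delta_rot":[0,0,0],"fingers":-1},{"dp":[0,0,0],"delta_rot":[0,0,0],"fingers":-1},{"dp":[0,0,0],"delta_rot":[0,0,0],"fingers":-1},{"dp":[0,0,0],"delta_rot":[0,0,0],"fingers":-1},{"dp":[0,0,0],"delta_rot":[0,0,0],"fingers":-1},{"dp":[0,0,0],"delta_rot":[0,0,0],"fingers":-1},{"dp":[0,0,0],"delta_rot":[0,0,0],"fingers":-1}]'
python3 -m crank '[{"dp":[0,0,0],"delta_rot":[0,0,0],"fingers":-1},{"dp":[0,0,0],"delta_rot":[0,0,0],"fingers":-1},{"dp":[0,0,0],"delta_rot":[0,0,0],"fingers":-1},{"dp":[0,0,0],"delta_rot":[0,0,0],"fingers":-1},{"dp":[0,0,0],"delta_rot":[0,0,0],"fingers":-1},{"dp":[0,0,0],"delta_rot":[0,0,0],"fingers":-1},{"dp":[0,0,0],"delta_rot":[0,0,0],"fingers":-1},{"dp":[0,0,0],"delta_rot":[0,0,0],"fingers":-1},{"dp":[0,0,0],"delta_rot":[0,0,0],"fingers":-1},{"dp":[0,0,0],"delta_rot":[0,0,0],"fingers":-1},{"dp":[0,0,0],"delta_rot":[0,0,0],"fingers":-1},{"dp":[0,0,0],"delta_rot":[0,0,0],"fingers":-1}]'>/dev/null
python3 -m crank '[{"dp":[0,0,0],"delta_rot":[0,0,0],"fingers":-1},{"dp":[0,0,0],"delta_rot":[0,0,0],"fingers":-1},{"dp":[0,0,0],"delta_rot":[0,0,0],"fingers":-1}]'
python3 -c "
from station import manip
print(manip.sign_off())"
```

```text
t: 12.83
tcp_pos: [0.4556, 0.3031, 0.0775]
tool_rot: [0.981, 0.196, 0.0, -0.0]
force: [-0.3, 0.1, 0.3]
finger_gap: 0.0
gripper_force: 0.0
t: 14.08
tcp_pos: [0.4556, 0.3031, 0.0775]
tool_rot: [0.981, 0.196, -0.0, -0.0]
force: [0.4, -0.3, 0.4]
finger_gap: -0.002
gripper_force: 0.0
the job is handed in; nothing more can be done
None
```

I pointed at the bulb's end opening (opening_a), then the pliers' pivot, then the screwdriver handle, holding each for about two seconds with no sign of contact, and handed the job in at 14 s still over the handle; no verdict came back.

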